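# Key the stub shaft home in the pulley hub and hold it down

## Robot

A 6-joint arm with a two-finger parallel gripper is mounted at the origin on the work surface. World frame = base frame: x ahead of the robot, y to its left, z up, the work surface at z = 0. Lengths are in m, angles in rad, forces in N, time in s.
With the tool pointing down it reaches from about 0.35 to 0.975 m from the base axis. Payload 4.9 kg.
Tool frame: the origin (TCP) lies at the very end of the fingers, on their centre line; the grasp point (between the pads) lies 19 mm behind it; x points along the fingers, y is the direction in which the jaws open and shut, and the axes are right-handed (so a half turn about x gives the same grasp; the last joint's range is limited). The gripper opens to 85 mm and grips with 20 to 120 N. Pads are 22 mm wide; open, the fingers measure 114 mm over their backs; the gripper's body (76 mm by 85 mm) begins 54 mm behind the grasp point. The pads swing forward as they close: fully open they stand 13 mm farther back than shut.
Start: joints at [-1.376, 0.053, 1.613, -0, 1.476, -0.119], TCP at [0.193, -0.594, 0.231] pointing down, gripper open.
Joint ranges: [-3.01, 3.01], [-1.01, 2.22], [0.06, 2.58], [-1.02, 4.17], [0.09, 2.62], [-3.14, 3.14]. Speed limits (rad/s): [2.57, 2.57, 3.14, 3.14, 3.14, 3.14].

## Interface

Orientations are given as a unit quaternion [w, x, y, z].
In Python, from bench import reach, move_linear, move_j, move_gripper, pause, solve_ik, get_obs, grab_frame, get_calibration, Unreachable, hand_in gives the robot as it stands. Calls block until the motion is done:
- reach(position, orientation): joint-space move of the TCP to a pose.
- move_linear(position, speed=0.15, ori=None, guard=None): straight line of the TCP; ori=None keeps the orientation; speed is the mean speed in m/s. With guard (N) it stops when the force on the tool has changed by that much, and returns True; else False.
- move_j(angles): joint-space move.
- move_gripper(opening, squeeze=None): finger opening in m; squeeze is the grip in N (None keeps the last); returns when the fingers have stopped.
- pause(seconds).
- solve_ik(position, orientation): joint angles nearest the present ones, or None.
- get_obs(): the state.
- grab_frame(name): name is "scene" or "top" or "wrist"; returns the picture (400x640x3 uint8, blue, green, red); there is no depth.
- get_calibration(name): a dict with "fx", "fy", "cx", "cy" (pixels), "R" (3x3) and "t" (3): a world point X has camera coordinates R X + t. Camera axes: x right, y down, z forward; pixel columns grow to the right and rows downward; lengths in m; the calibration is good to about 2 mm. A picture is of the moment at which its call begins: read the wrist's pose just before it. get_calibration takes no time and is no camera call; for the wrist camera it gives the pose at the moment of the call.
A pose or a line that the arm cannot do raises Unreachable and nothing moves.
- hand_in(): hands the job in, once; it reports no verdict.
The state is a dict: "time_s": time; "joint_pos": joint angles; "joint_vel": joint speeds; "joint_torque": joint torques, N m; "position": TCP position; "tcp_rot": TCP orientation; "force": force on the tool from outside, world axes, zero at the start; "moment": the same for the moment, N m; "gripper_width": finger opening in m.
Only numpy, scipy, OpenCV 4.12 (cv2) and the standard library are available. Lean on these libraries where they do the work, as an engineer would, in place of code of your own. Each camera call takes 0.05 s, during which the arm holds its last target.

## Task

Take the stub shaft that carries a key out of the wooden shaft stand, enter its nose in the bore of the flanged pulley hub, turn it until the key drops into the keyway, and push on down against the spring in the bore until the collar sits fully home on the hub face. Finish while still gripping the shaft and holding it pressed fully home, so that the grub screw can be nipped up over the key: do not let go. Leave the plain shaft without a key, the tube stub and the two brass sleeves standing where they are.

Things in the scene. Friction and masses are not known exactly. Their poses are not given: they have to be found in the camera images.
- keyed_shaft_flats (a point): Steel stub shaft with a key, 0.6 kg, 131 mm long, standing upright, nose down, in one hole of the wooden stand. This point: on its axis at the middle of its flat-sided top end, 109 mm above the nose end: grip here. That end (87 to 131 mm above the nose) is 30 mm round with two flats 22 mm apart facing +y and -y. z up along the shaft, x to the side with the key.
- keyed_shaft_nose (a point): Centre of the lower (nose) end of the keyed shaft, 12 mm above the bench at the start; axes as keyed_shaft_flats. From 0 to 62 mm up the shaft is 25 mm in diameter, its lowest 4 mm tapering to 19 mm.
- keyed_shaft_collar (a point): On the axis of the keyed shaft at the underside of its collar (38 mm diameter, 12 mm thick), 62 mm above the nose end; this face comes down on the hub face. Above the collar is a 30 mm neck, 13 mm long, then the flats. Axes as keyed_shaft_flats.
- keyed_shaft_key (a point): Middle of the key's outer face, 16.5 mm out from the shaft axis on its +x side, 38 mm above the nose end. Square-edged key 8 mm wide, 4 mm proud of the shaft, from 22 to 54 mm above the nose end; below it the shaft is plain round. Seen above the stand, at the start it faces away from the robot, within 35 degrees of straight ahead.
- hub_mouth (a point): Centre of the 27 mm bore at the top face of the cast iron pulley hub, 102 mm above the bench; z up along the bore, x and y along the sides of the hub's plate. The hub is an upright 64 mm round boss on a 110 mm round flange, fast on a 130 mm square plate fixed to the bench. The key meets the top face with the nose 22 mm deep, the collar meets it with the nose 62 mm deep.
- hub_plate: The square plate under the hub, 15 mm thick; origin on the bore axis at the bench. The keyway in the hub is a slot 9.5 mm wide, 4.5 mm deep into the bore wall, full length, open at the top face. Its direction from the bore axis differs from the plate's x axis by up to 17 degrees either way (not given: look, or feel for it by turning the shaft). A grub screw sticks out on that side.
- thrust_spring (a joint): How far the bronze thrust washer in the bore is pressed down on its spring, m. At 0 (unloaded) the top of the washer is 48 mm below the hub face, and its spring pushes up with 7 N; it is 0.014 with the shaft fully home, when the spring pushes up with 12.6 N, more than the shaft weighs, so a shaft that is let go springs up again.
- plain_shaft_flats (a point): A second stub shaft of the same shape, size and weight but with no key, standing in the other hole of the stand; same point and axes as on the keyed shaft. Not to be moved.
- stand: Brown wooden shaft stand, 75 x 190 x 30 mm, fixed; origin at the centre of its underside. Two 28 mm holes, 18 mm deep, at y = -60 and +60 mm of its own y axis. The nose ends of the shafts stand 12 mm above the bench.
- tube_stub_mid (a point): Centre of the rusty roller tube stub standing on end, 76 mm diameter, 80 mm high. Not to be moved.
- sleeve_a_mid (a point): Centre of a brass spacer sleeve standing on end, 40 mm diameter, 32 mm high. Not to be moved.
- sleeve_b_mid (a point): Centre of the other brass spacer sleeve, the same size. Not to be moved.
Not all that is in view belongs to the job. What is shaped like the hub_plate but orange, purple or red is not meant.

How it is judged:
By the outcome, as a careful person would: the job done as asked, in the order asked, and still so for the second after the job is handed in, while the arm keeps its last pose, push and grip.
It also fails if it takes over 45 s, if anything falls off the work surface, if the arm or the gripper's body presses on something with over 40 N, if the wrist force passes 120 N, or if a joint passes its speed limit or range.

## Working session

There is one attempt and no reset: what is moved stays moved. The work goes in short steps, each a Python script; the robot and the scene stay as the last script left them, time stands still between calls to the robot, and variables do not carry over. Pictures are saved under pics/ and viewed, and the job is handed in when it is done.

```bash
mkdir -p pics; ls; python3 - <<'E'
from bench import *
import cv2
for n in ("scene","top","wrist"):
    im=grab_frame(n); cv2.imwrite(f"pics/{n}0.png",im); c=get_calibration(n); print(n,c)
o=get_obs(); print(o)
E
```

```text
pics
scene {'fx': 392.6353722572147, 'fy': 392.6353722572147, 'cx': 319.8113738482264, 'cy': 196.56429025297854, 'R': array([[ 0.84812334,  0.52968756,  0.01085781],
       [ 0.31686334, -0.49071631, -0.81166195],
       [-0.42459913,  0.69182989, -0.58402652]]), 't': array([-0.48976255, -0.04318616,  1.1415094 ])}
top {'fx': 517.0581440932001, 'fy': 517.0581440932001, 'cx': 318.4798023929395, 'cy': 195.73956233984438, 'R': array([[-0.02128742, -0.99974191,  0.00793449],
       [-0.99239712,  0.02016743, -0.1214135 ],
       [ 0.12122215, -0.01045875, -0.9925703 ]]), 't': array([0.09804305, 0.53099468, 1.54679584])}
wrist {'fx': 337.460035633535, 'fy': 337.460035633535, 'cx': 316.39417126608555, 'cy': 193.49291575038083, 'R': array([[ 0.30864767, -0.95117466, -0.00183881],
       [-0.90935329, -0.29564286,  0.2926976 ],
       [-0.27895017, -0.08866831, -0.95620329]]), 't': array([-0.62442063, -0.03687158,  0.37881143])}
{'time_s': 0.15, 'joint_pos': array([-1.37604425e+00,  5.31745628e-02,  1.61398989e+00, -7.03865675e-06,
        1.47600157e+00, -1.18978060e-01]), 'joint_vel': array([-0.00035338, -0.00092068, -0.00223876, -0.00035166,  0.00118113,
       -0.00149469]), 'joint_torque': array([ 1.04882907e-03, -3.94240701e+01, -3.70722878e+01, -6.95248514e-05,
        4.57878399e-03,  3.55805369e-06]), 'position': array([ 0.19279632, -0.59400387,  0.2303577 ]), 'tcp_rot': array([-0.10991044, -0.69840104, -0.111022  ,  0.69844813]), 'force': array([0.19519545, 0.34091151, 0.04779905]), 'moment': array([ 0.01874403, -0.0572641 ,  0.02063243]), 'gripper_width': 0.08505411495852878}
```

View pics/scene0.png

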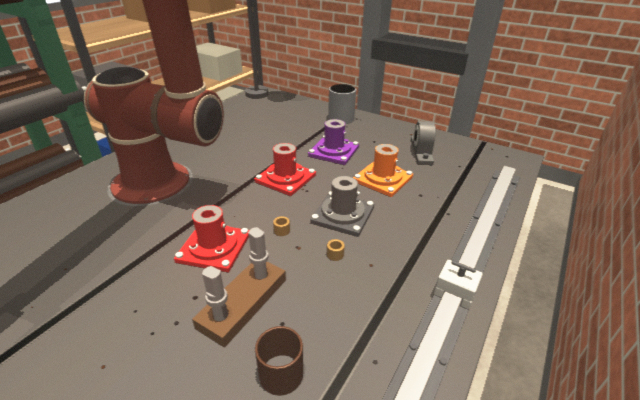

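View pics/top0.png

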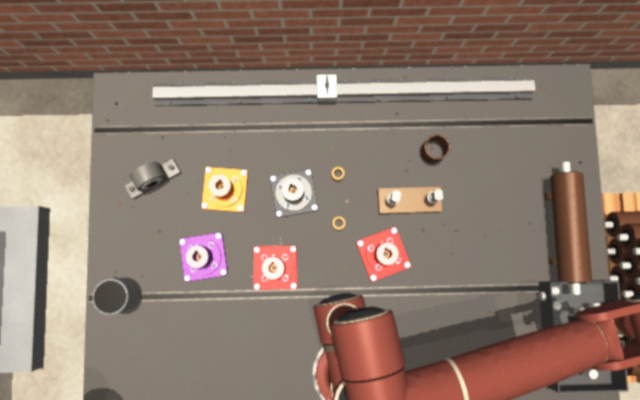

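View pics/wrist0.png

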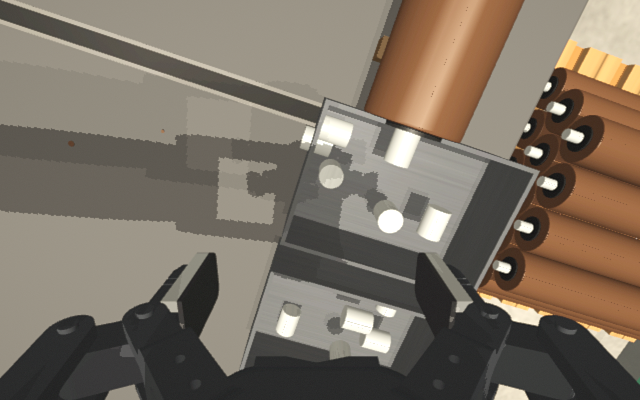

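```bash
python3 - <<'E'
import cv2,numpy as np
from bench import get_calibration
s=cv2.imread("pics/scene0.png");t=cv2.imread("pics/top0.png")
a=cv2.resize(s[215:345,185:310],None,fx=6,fy=6,interpolation=cv2.INTER_CUBIC)[:600];cv2.imwrite("pics/c1.png",cv2.resize(s[220:340,185:305],(600,600),interpolation=cv2.INTER_CUBIC))
cv2.imwrite("pics/c2.png",cv2.resize(t[150:230,260:340],(600,600),interpolation=cv2.INTER_CUBIC))
cv2.imwrite("pics/c3.png",cv2.resize(t[175:225,365:455],(800,444),interpolation=cv2.INTER_CUBIC))
cv2.imwrite("pics/c4.png",cv2.resize(s[165:240,305:385],(640,600),interpolation=cv2.INTER_CUBIC))
for n in("scene","top"):
    c=get_calibration(n);print(-c["R"].T@c["t"])
E
```

```text
[ 0.91374706 -0.55150135  0.63693695]
[0.34153876 0.1034865  1.59899562]
```

View pics/c1.png

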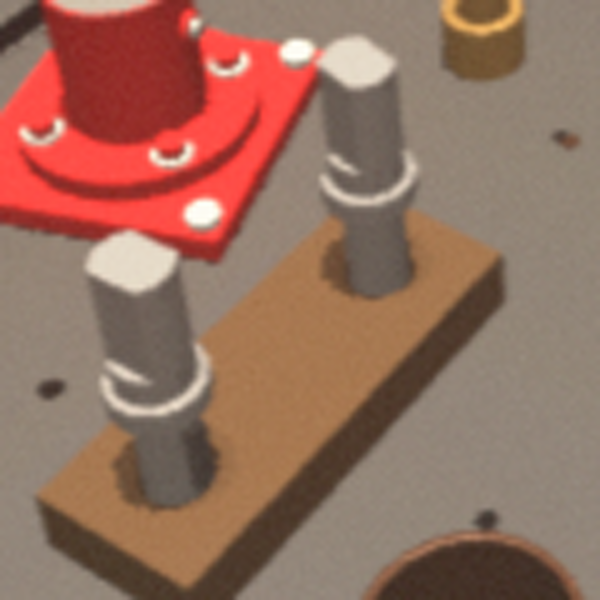

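View pics/c2.png

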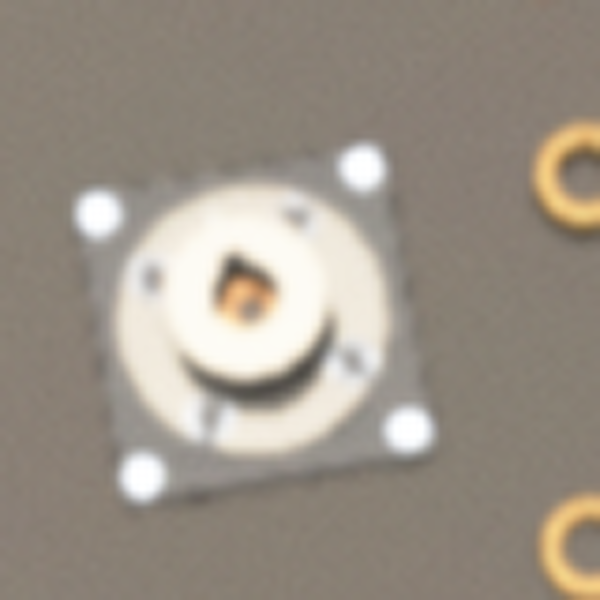

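View pics/c3.png

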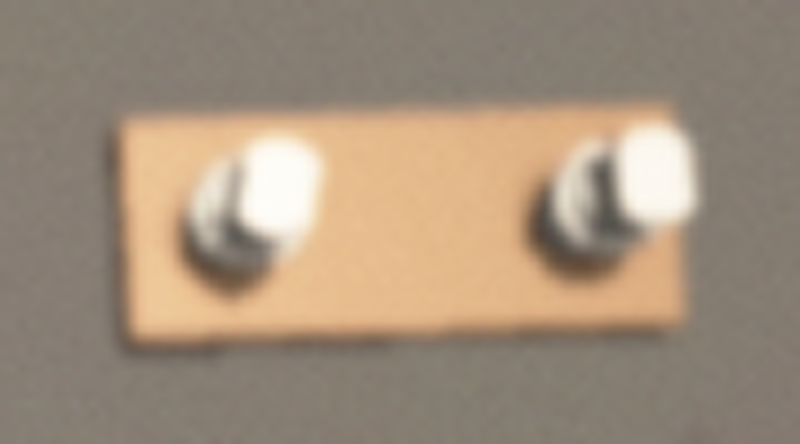

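View pics/c4.png

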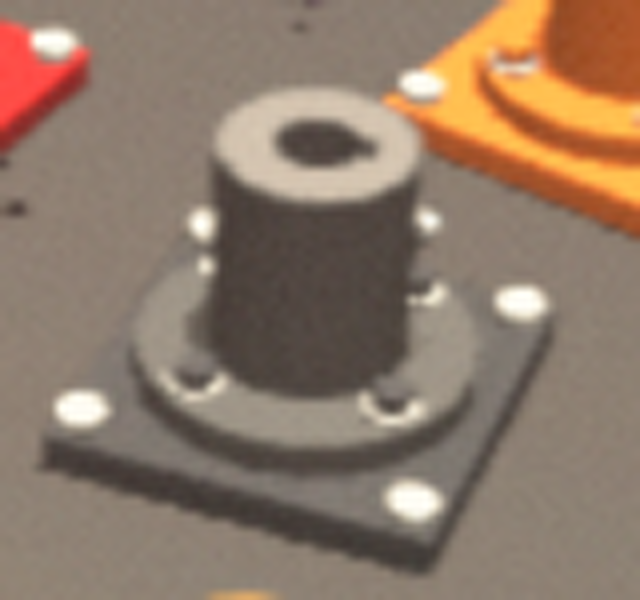

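```bash
cat > h.py <<'E'
from bench import *
import numpy as np, cv2
def ray(n,uv,c=None):
    c=c or get_calibration(n); d=np.array([(uv[0]-c["cx"])/c["fx"],(uv[1]-c["cy"])/c["fy"],1.])
    return -c["R"].T@c["t"], c["R"].T@d
def atz(n,uv,z,c=None):
    o,d=ray(n,uv,c); return o+d*(z-o[2])/d[2]
def proj(n,X,c=None):
    c=c or get_calibration(n); p=c["R"]@np.array(X)+c["t"]; return np.array([c["fx"]*p[0]/p[2]+c["cx"],c["fy"]*p[1]/p[2]+c["cy"]])
E
python3 - <<'E'
from h import *
np.set_printoptions(precision=4,suppress=True)
for nm,z,t,s in (("left",.143,(396.3,196.1),(256.4,232.6)),("right",.143,(438.8,194.6),(211.4,272.4)),("hub",.102,(292.7,189.7),(344.75,182.9))):
    print(nm,atz("top",t,z),atz("scene",s,z))
b=[(99,214),(362,168),(409,430),(143,477)]
B=np.array([atz("top",(260+u/7.5,150+v/7.5),.018) for u,v in b]);print(B,B.mean(0))
print([np.degrees(np.arctan2(*(B[j]-B[i])[1::-1])) for i,j in((0,1),(1,2),(2,3),(3,0))])
b=[(128,120),(676,105),(686,322),(130,340)]
S=np.array([atz("top",(365+u/8.89,175+v/8.89),.03) for u,v in b]);print(S,S.mean(0))
k=atz("top",(260+233/7.5,150+258/7.5),.102);h=atz("top",(292.7,189.5),.102);print(np.degrees(np.arctan2(*(k-h)[1::-1])),k-h)
k=atz("scene",(305+372/8,165+150/8),.102);h=atz("scene",(344.75,182.9),.102);print(np.degrees(np.arctan2(*(k-h)[1::-1])),k-h)
E
```

```text
left [ 0.5138 -0.1328  0.143 ] [ 0.5154 -0.1316  0.143 ]
right [ 0.5157 -0.2539  0.143 ] [ 0.5169 -0.2521  0.143 ]
hub [0.5437 0.1626 0.102 ] [0.5458 0.1641 0.102 ]
[[0.591  0.2256 0.018 ]
 [0.6081 0.1169 0.018 ]
 [0.499  0.0997 0.018 ]
 [0.4819 0.2088 0.018 ]] [0.545  0.1628 0.018 ]
[np.float64(-81.09238903518272), np.float64(-171.04373124696622), np.float64(98.89238429053258), np.float64(8.7586663831034)]
[[ 0.5517 -0.1002  0.03  ]
 [ 0.5531 -0.2898  0.03  ]
 [ 0.4779 -0.2894  0.03  ]
 [ 0.4756 -0.0982  0.03  ]] [ 0.5146 -0.1944  0.03  ]
16.704989916044752 [0.0151 0.0045 0.    ]
19.97925772166033 [0.0157 0.0057 0.    ]
```

```bash
cat >> h.py <<'E'
from scipy.spatial.transform import Rotation as Ro
def q2R(q): return Ro.from_quat([q[1],q[2],q[3],q[0]]).as_matrix()
def R2q(R):
    q=Ro.from_matrix(R).as_quat(); return [float(q[3]),float(q[0]),float(q[1]),float(q[2])]
def down(yaw,tilt=None):
    "tool x down, tool y (jaw) at world yaw"
    x=np.array([0,0,-1.]);y=np.array([np.cos(yaw),np.sin(yaw),0]);return np.column_stack([x,y,np.cross(x,y)])
np.set_printoptions(precision=4,suppress=True)
E
python3 - <<'E'
from h import *
o=get_obs();T=q2R(o["tcp_rot"]);c=get_calibration("wrist")
print(T); C=-c["R"].T@c["t"]; print("cam in tool",T.T@(C-o["position"]));print("cam axes in tool (rows)\n",c["R"]@T)
from h import *
# candidate pose: jaw yaw +90 and -90
for y in(90,-90): print(y, solve_ik([.6,-.25,.3],R2q(down(np.radians(y)))))
E
```

```text
[[-0.0003  0.3086 -0.9512]
 [ 0.0015 -0.9512 -0.3086]
 [-1.     -0.0016 -0.0002]]
cam in tool [-0.1415  0.0004 -0.0756]
cam axes in tool (rows)
 [[ 0.0003  1.     -0.    ]
 [-0.2929  0.0001  0.9562]
 [ 0.9562 -0.0003  0.2929]]
90 [-0.5092  0.08    1.4709 -0.      1.5907 -2.08  ]
-90 [-0.5092  0.08    1.4709 -0.      1.5907  1.0616]
```

```bash
python3 - <<'E'
from h import *
print("tube",atz("top",(435,145),.08))
L=np.array([.515,-.193,.06])
for a in (20,30,40,50):
  a_=np.radians(a);x=np.array([-np.sin(a_),0,-np.cos(a_)]);y=np.array([0,-1.,0]);T=np.column_stack([x,y,np.cross(x,y)])
  f=T@np.array([.9562,0,.2929])
  for d in(.3,.35,.4):
    C=L-d*f; P=C-T@np.array([-.1415,.0004,-.0756]); print(a,d,f,C,P,solve_ik(P.tolist(),R2q(T)))
E
```

```text
tube [ 0.6733 -0.2654  0.08  ]
20 0.3 [-0.6023  0.     -0.7984] [ 0.6957 -0.193   0.2995] [ 0.5762 -0.1926  0.1924] [-0.3856  0.2591  1.4777 -0.1306  1.7288  1.1858]
20 0.35 [-0.6023  0.     -0.7984] [ 0.7258 -0.193   0.3394] [ 0.6064 -0.1926  0.2323] [-0.3699  0.2985  1.3631 -0.1275  1.8053  1.1916]
20 0.4 [-0.6023  0.     -0.7984] [ 0.7559 -0.193   0.3793] [ 0.6365 -0.1926  0.2722] [-0.3554  0.3465  1.2382 -0.1254  1.8834  1.1964]
30 0.3 [-0.7318  0.     -0.6816] [ 0.7345 -0.193   0.2645] [ 0.5983 -0.1926  0.1798] [-0.3527  0.427   1.3255 -0.1824  1.8808  1.206 ]
30 0.35 [-0.7318  0.     -0.6816] [ 0.7711 -0.193   0.2986] [ 0.6349 -0.1926  0.2138] [-0.3368  0.4839  1.1926 -0.1794  1.9583  1.208 ]
30 0.4 [-0.7318  0.     -0.6816] [ 0.8077 -0.193   0.3327] [ 0.6715 -0.1926  0.2479] [-0.3222  0.551   1.0455 -0.1784  2.0397  1.208 ]
40 0.3 [-0.839   0.     -0.5442] [ 0.7667 -0.193   0.2233] [ 0.6178 -0.1926  0.1635] [-0.3275  0.5923  1.1772 -0.2331  2.0325  1.2108]
40 0.35 [-0.839   0.     -0.5442] [ 0.8087 -0.193   0.2505] [ 0.6598 -0.1926  0.1907] [-0.3118  0.6677  1.0232 -0.2322  2.1126  1.2074]
40 0.4 [-0.839   0.     -0.5442] [ 0.8506 -0.193   0.2777] [ 0.7017 -0.1926  0.2179] [-0.2975  0.7568  0.8474 -0.2352  2.2002  1.2   ]
50 0.3 [-0.9208  0.     -0.3903] [ 0.7912 -0.193   0.1771] [ 0.6342 -0.1926  0.144 ] [-0.3086  0.754   1.0344 -0.2881  2.182   1.2002]
50 0.35 [-0.9208  0.     -0.3903] [ 0.8373 -0.193   0.1966] [ 0.6803 -0.1926  0.1635] [-0.2933  0.8496  0.8552 -0.2927  2.2664  1.1883]
50 0.4 [-0.9208  0.     -0.3903] [ 0.8833 -0.193   0.2161] [ 0.7263 -0.1926  0.1831] [-0.2794  0.9669  0.6396 -0.306   2.3645  1.1669]
```

```bash
python3 - <<'E'
from h import *
a_=np.radians(30);x=np.array([-np.sin(a_),0,-np.cos(a_)]);y=np.array([0,-1.,0]);T=np.column_stack([x,y,np.cross(x,y)])
reach([.635,-.1926,.22],R2q(T))
o=get_obs();c=get_calibration("wrist");im=grab_frame("wrist")
np.savez("w1.npz",**c);cv2.imwrite("pics/w1.png",im);print(o["time_s"],o["position"])
E
```

```text
2.3167 [ 0.6346 -0.1937  0.2202]
```

View pics/w1.png

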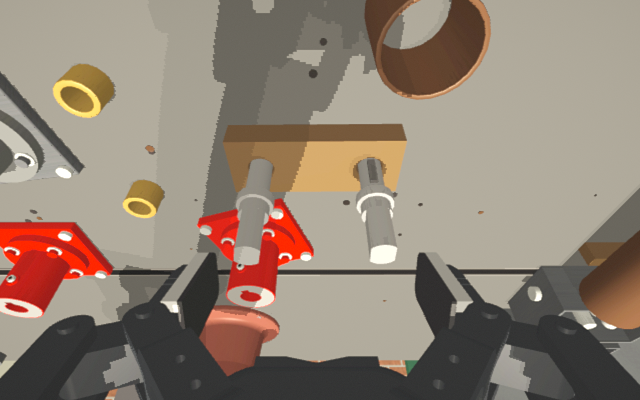

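```bash
python3 - <<'E'
import cv2
s=cv2.imread("pics/w1.png")
cv2.imwrite("pics/c5.png",cv2.resize(s[145:275,340:410],(420,780)[:2],interpolation=cv2.INTER_CUBIC)[:600])
cv2.imwrite("pics/c5.png",cv2.resize(s[145:275,220:410],(800,547),interpolation=cv2.INTER_CUBIC))
cv2.imwrite("pics/c6.png",cv2.resize(s[145:205,340:410],(700,600),interpolation=cv2.INTER_CUBIC))
E
```

```text
(no output)
```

View pics/c5.png

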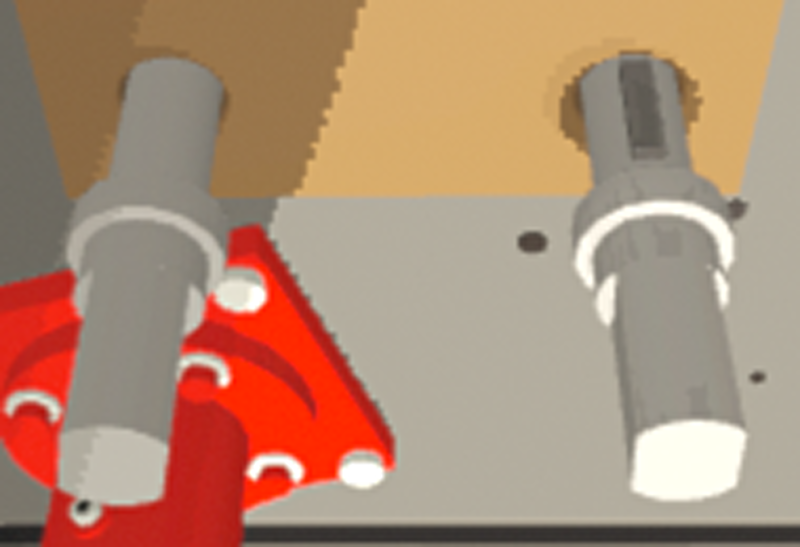

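View pics/c6.png

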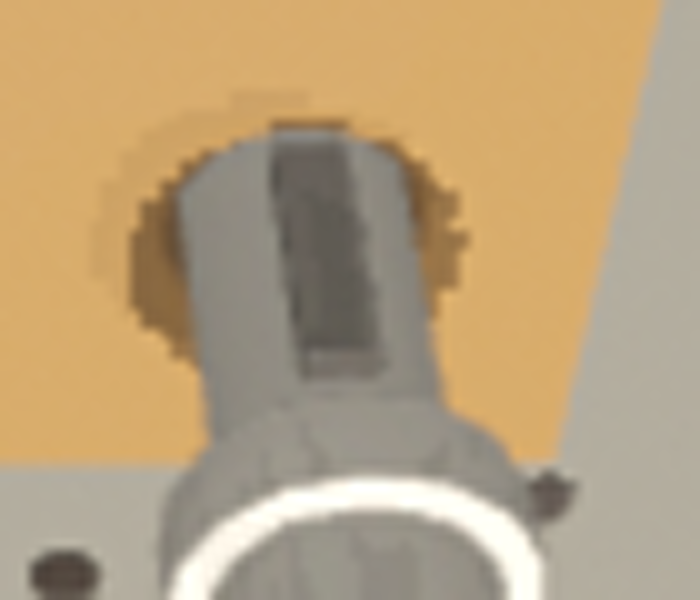

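```bash
python3 - <<'E'
from h import *
from scipy.optimize import least_squares
c=dict(np.load("w1.npz"))
px=lambda u,v:(340+u/10-.05,145+v/10-.05)
top=np.array([220+688/4.21,145+460/4.21])
KL=px(298,350);KR=px(380,350)
def pts(p):
    x,y,a=p;e=np.array([np.cos(a),np.sin(a),0]);n=np.array([-np.sin(a),np.cos(a),0]);b=np.array([x,y,.066])
    return [proj(None,b+.0165*e+.004*n,c),proj(None,b+.0165*e-.004*n,c),proj(None,[x,y,.143],c)]
f=lambda p:(np.array(pts(p))-[KL,KR,top]).ravel()
r=least_squares(f,[.516,-.253,0]);print(r.x,np.degrees(r.x[2]),r.fun)
for p in([.516,-.253],[.5163,-.2525]):
  print(atz(None,top,.143,c))
# silhouette centre z.05
print("axis x~ row 180: px 371.5; axis proj",[proj(None,[r.x[0],r.x[1],z],c) for z in(.04,.05,.066,.143)])
E
```

```text
[ 0.5183 -0.2523  0.0842] 4.8221940114530835 [ 0.0871  0.002  -0.0337 -0.4888 -0.0469  0.5527]
[ 0.5192 -0.2523  0.143 ]
[ 0.5192 -0.2523  0.143 ]
axis x~ row 180: px 371.5; axis proj [array([370.4973, 173.6287]), array([371.5269, 180.1204]), array([373.258 , 191.0355]), array([383.3735, 254.8164])]
```

```bash
python3 - <<'E'
from h import *
q=R2q(down(np.radians(5-90)))
reach([.517,-.2525,.26],q)
print(get_obs()["time_s"])
h=move_linear([.517,-.2525,.102],speed=.12,guard=8)
o=get_obs();print(h,o["time_s"],o["position"],o["force"])
c=get_calibration("wrist");im=grab_frame("wrist");np.savez("w2.npz",**c);cv2.imwrite("pics/w2.png",im)
s=grab_frame("scene");cv2.imwrite("pics/s2.png",cv2.resize(s[200:350,160:310],(600,600),interpolation=cv2.INTER_CUBIC))
E
```

```text
3.0583
False 4.525 [ 0.5177 -0.2529  0.1031] [ 0.2069 -0.2366  1.8924]
```

View pics/w2.png

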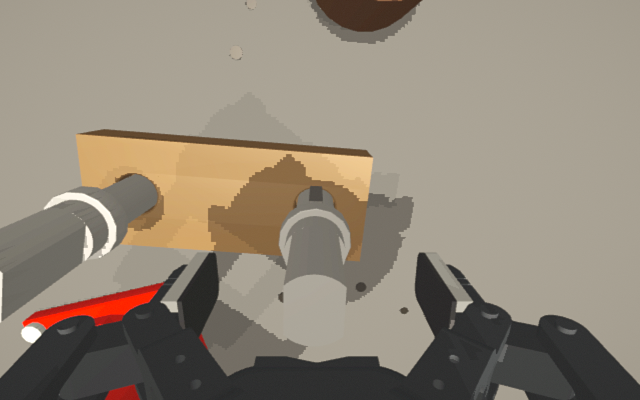

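View pics/s2.png

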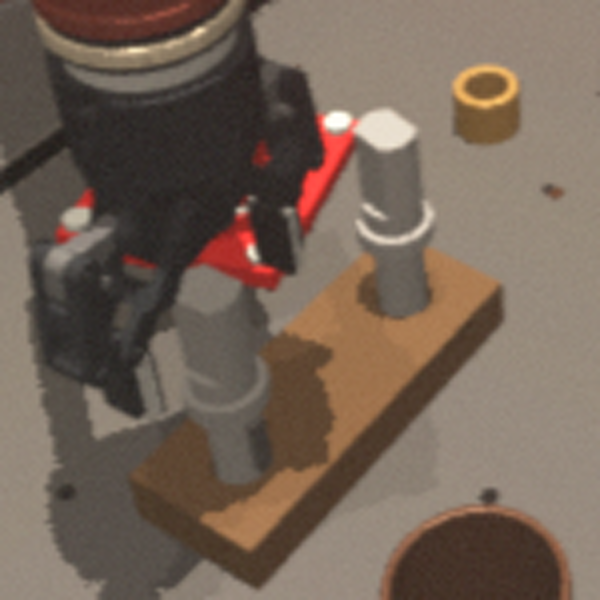

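```bash
python3 - <<'E'
from h import *
move_gripper(.0,squeeze=80)
o=get_obs();print(o["time_s"],o["gripper_width"],o["position"],o["force"],o["moment"])
p=o["position"]
h=move_linear([.517,-.2525,.30],speed=.12)
o=get_obs();print(h,o["time_s"],o["gripper_width"],o["position"],o["force"])
c=get_calibration("wrist");im=grab_frame("wrist");np.savez("w3.npz",**c);cv2.imwrite("pics/w3.png",im)
s=grab_frame("scene");cv2.imwrite("pics/s3.png",cv2.resize(s[130:330,140:340],(600,600),interpolation=cv2.INTER_CUBIC))
E
```

```text
5.225 0.021025161021755306 [ 0.5171 -0.2525  0.1022] [-0.7439  0.1304  1.797 ] [ 0.1533 -0.021  -0.0063]
False 7.025 0.021207400000465365 [ 0.5167 -0.2523  0.2988] [-0.0295 -0.0235 -6.9976]
```

View pics/w3.png

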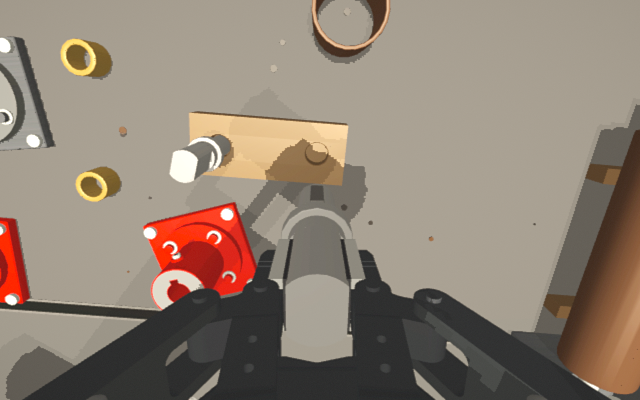

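View pics/s3.png

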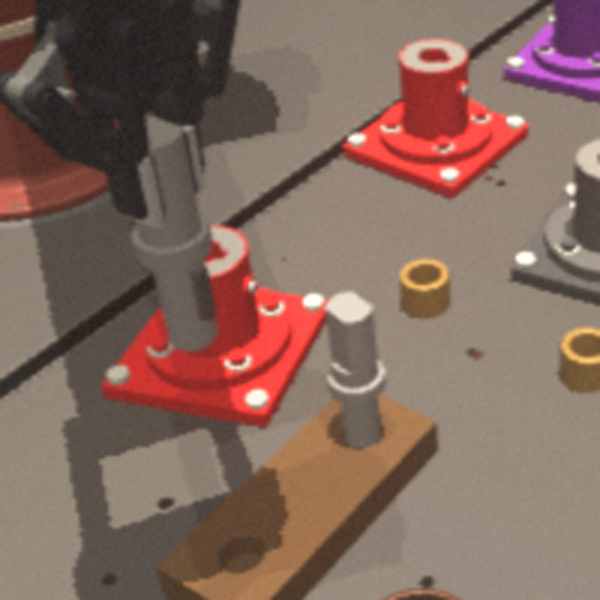

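```bash
python3 - <<'E'
from h import *
im=cv2.imread("pics/w3.png");cv2.imwrite("pics/c7.png",cv2.resize(im[170:270,265:365],(600,600),interpolation=cv2.INTER_CUBIC))
c=dict(np.load("w3.npz"));P=np.array([.5167,-.2523,.2988])
a=np.radians(5);e=np.array([np.cos(a),np.sin(a),0])
for d in(-.003,0,.003): print(d,[proj(None,P+[0,0,-.016]+(d+r)*e,c) for r in(.019,.0165)],proj(None,P+[0,0,-.028]+(d+.019)*e,c),"top far/near",proj(None,P+[0,0,.041]+(d+.015)*e,c),proj(None,P+[0,0,.041]+(d-.015)*e,c),"scene nose",proj("scene",P+[0,0,-.09]+d*e))
E
```

```text
-0.003 [array([316.2519, 215.209 ]), array([316.2527, 219.8906])] [316.2891 207.1827] top far/near [315.9773 285.8637] [316.0099 357.5403] scene nose [203.5436 242.9573]
0 [array([316.2509, 209.5366]), array([316.2517, 214.2677])] [316.2884 201.8348] top far/near [315.9737 278.0848] [316.0068 350.8368] scene nose [205.019  243.5517]
0.003 [array([316.25  , 203.8041]), array([316.2508, 208.5854])] [316.2877 196.4338] top far/near [315.9702 270.1842] [316.0037 344.0362] scene nose [206.4996 244.1483]
```

View pics/c7.png

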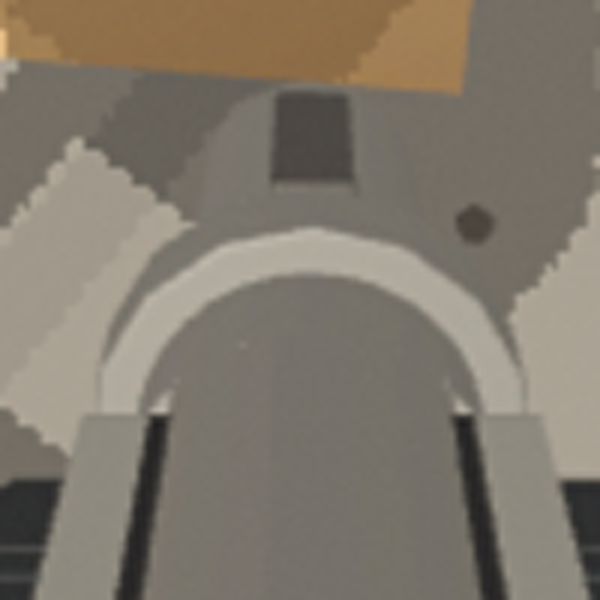

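```bash
python3 - <<'E'
from h import *
q=R2q(down(np.radians(17-90)))
reach([.45,.14,.30],q)
pause(.2)
c=get_calibration("wrist");im=grab_frame("wrist");np.savez("w4.npz",**c);cv2.imwrite("pics/w4.png",im)
o=get_obs();print(o["time_s"],o["position"],proj("wrist",[.5447,.1633,.102]))
u,v=proj("wrist",[.5447,.1633,.102]).astype(int);y0=max(0,v-40);print(u,v,y0)
cv2.imwrite("pics/c8.png",cv2.resize(im[y0:y0+80,u-40:u+40],(600,600),interpolation=cv2.INTER_CUBIC))
E
```

```text
8.85 [0.4504 0.1393 0.3   ] [320.9154  66.0566]
320 66 26
```

View pics/w4.png

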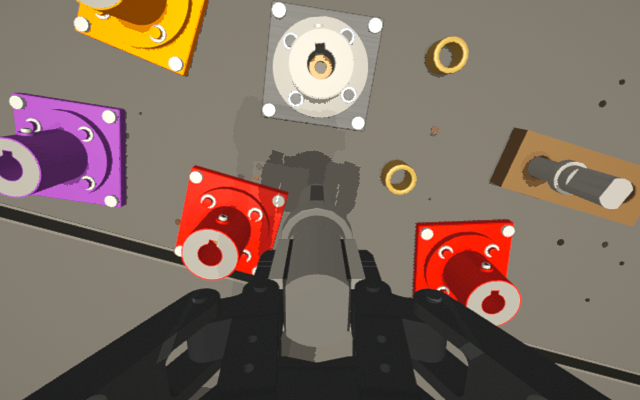

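View pics/c8.png

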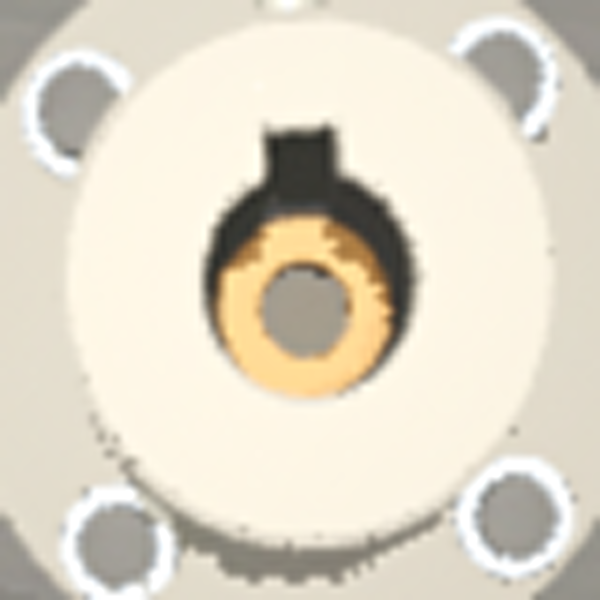

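```bash
python3 - <<'E'
from h import *
c=dict(np.load("w4.npz"));f=lambda u,v:atz(None,(280+u/7.5-.4,26+v/7.5-.4),.102,c)
m=f(308.5,284);k=f(300.5,127);print(m,k-m,np.linalg.norm(k-m),np.degrees(np.arctan2(*(k-m)[1::-1])))
print([np.linalg.norm(f(*p)-m) for p in((66,284),(552,284),(309,18),(309,548))])
E
```

```text
[0.5469 0.164  0.102 ] [0.017  0.0063 0.    ] 0.0181480603409323 20.240253716862277
[np.float64(0.03042406243336482), np.float64(0.03054892991291391), np.float64(0.030343407509041243), np.float64(0.03189555299560277)]
```

```bash
cat >> h.py <<'E'
H=np.array([.5457,.1637])
def pose(kdeg,depth,H=H,d=.0008):
    a=np.radians(kdeg);e=np.array([np.cos(a),np.sin(a)])
    p=H-d*e; return [float(p[0]),float(p[1]),.192-depth],R2q(down(a-np.pi/2))
def st():
    o=get_obs();R=q2R(o["tcp_rot"]);print("t",o["time_s"],o["position"],"depth",round(.192-o["position"][2],4),"key",round(np.degrees(np.arctan2(R[1,1],R[0,1]))+90,2),"F",o["force"],"M",o["moment"],o["gripper_width"]);return o
E
python3 - <<'E'
from h import *
p,q=pose(12,-.03);reach(p,q);st()
im=grab_frame("scene");cv2.imwrite("pics/s5.png",cv2.resize(im[100:240,280:420],(600,600),interpolation=cv2.INTER_CUBIC))
p,q=pose(12,.0);print(move_linear(p,speed=.06,ori=q,guard=6));st()
p,q=pose(12,.019);print(move_linear(p,speed=.04,ori=q,guard=6));st()
im=grab_frame("scene");cv2.imwrite("pics/s6.png",cv2.resize(im[100:240,280:420],(600,600),interpolation=cv2.INTER_CUBIC))
im=grab_frame("wrist");cv2.imwrite("pics/w6.png",im)
E
```

```text
t 9.4167 [0.5448 0.1633 0.221 ] depth -0.029 key 11.99 F [-0.2921  0.7104 -5.7804] M [ 0.0071 -0.0231  0.01  ] 0.021331764513109322
False
t 10.1167 [0.5448 0.1635 0.1918] depth 0.0002 key 12.0 F [ 0.2594 -0.748  -5.781 ] M [-0.0102 -0.0262 -0.0235] 0.021148081476434145
False
t 10.7417 [0.5451 0.1635 0.1726] depth 0.0194 key 12.0 F [ 3.057   0.5494 -9.2771] M [ 0.1257 -0.7198 -0.0273] 0.021043456216628672
```

View pics/s6.png

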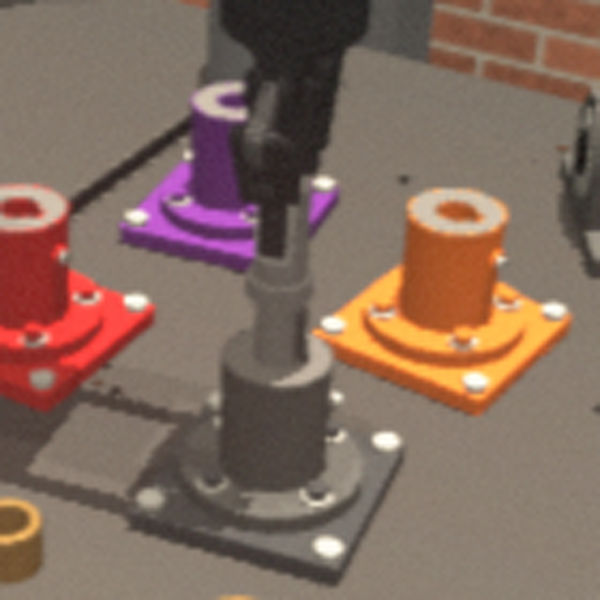

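View pics/w6.png

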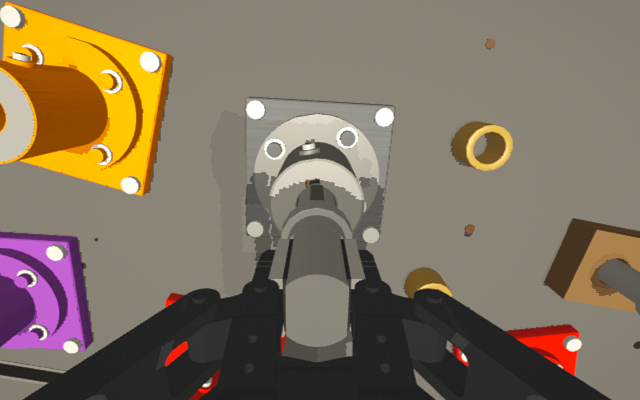

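```bash
python3 - <<'E'
from h import *
H2=H+[.0008,0]
p,q=pose(12,.019,H2);move_linear(p,speed=.02,ori=q);st()
p,q=pose(20,.019,H2);move_linear(p,speed=.02,ori=q);st()
im=grab_frame("wrist");cv2.imwrite("pics/c9.png",cv2.resize(im[135:235,265:365],(600,600),interpolation=cv2.INTER_CUBIC))
E
```

```text
t 11.0917 [0.5455 0.1636 0.1731] depth 0.0189 key 12.0 F [ 1.0885  0.1714 -6.5012] M [ 0.0986 -0.2595 -0.0324] 0.021254335276610886
t 11.3833 [0.5456 0.1634 0.1732] depth 0.0188 key 19.85 F [ 1.6571 -0.9145 -6.6412] M [ 0.0438 -0.1967  0.0035] 0.02115457138066527
```

View pics/c9.png

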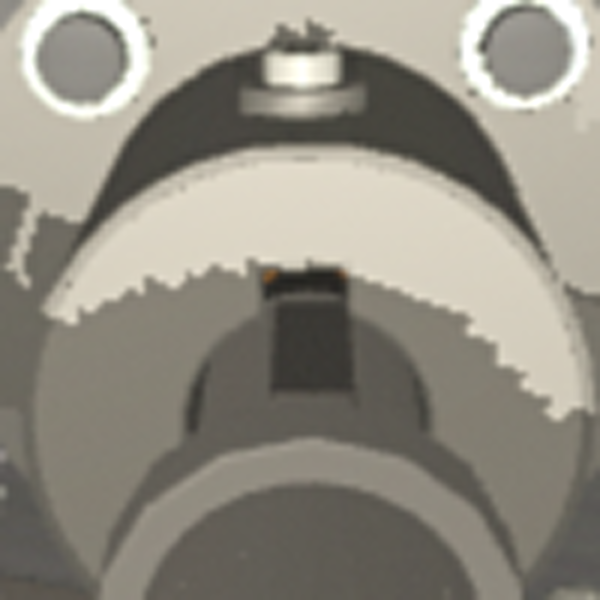

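```bash
python3 - <<'E'
from h import *
H2=H+[.0010,-.0001]
p,q=pose(22.3,.019,H2);move_linear(p,speed=.02,ori=q);o=st()
p,q=pose(22.3,.030,H2);print(move_linear(p,speed=.02,ori=q,guard=10));st()
im=grab_frame("wrist");cv2.imwrite("pics/c10.png",cv2.resize(im[135:235,265:365],(600,600),interpolation=cv2.INTER_CUBIC))
E
```

```text
t 11.6833 [0.5458 0.1633 0.173 ] depth 0.019 key 22.18 F [ 0.7214  0.8607 -5.4147] M [ 0.0265 -0.0048  0.0163] 0.021411262903397153
False
t 12.3833 [0.5459 0.1633 0.1619] depth 0.0301 key 22.3 F [-0.0893 -0.3464 -5.3125] M [ 0.0117  0.0332 -0.066 ] 0.02099973667865389
```

View pics/c10.png

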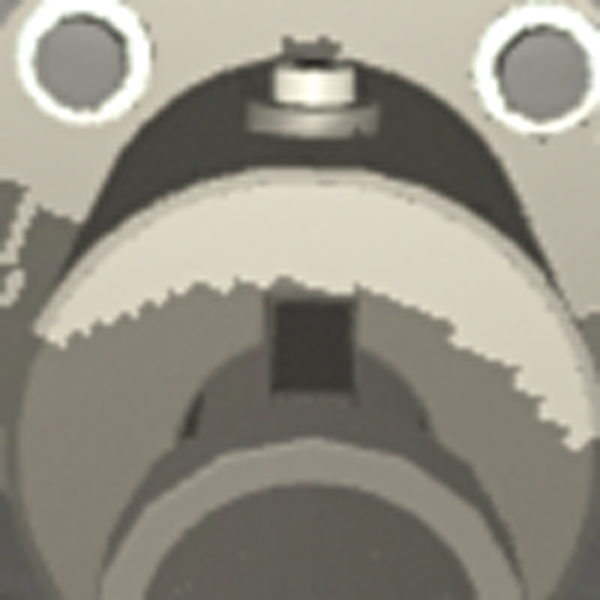

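```bash
python3 - <<'E'
from h import *
H2=H+[.0010,-.0001]
move_gripper(0,squeeze=115)
p,q=pose(22.3,.046,H2);print(move_linear(p,speed=.03,ori=q,guard=12));st()
p,q=pose(22.3,.060,H2);print(move_linear(p,speed=.03,ori=q,guard=22));st()
p,q=pose(22.3,.066,H2);print(move_linear(p,speed=.012,ori=q,guard=25));st()
pause(.3);st()
E
```

```text
False
t 13.3333 [0.5459 0.1632 0.1459] depth 0.0461 key 22.3 F [ 0.1951 -0.015  -6.2206] M [ 0.0168 -0.0272 -0.0396] 0.020847643626658828
False
t 13.95 [0.5466 0.1634 0.1331] depth 0.0589 key 22.3 F [-2.1464 -1.1244  3.9441] M [-0.169   0.5565  0.0729] 0.020832781359488947
False
t 14.6 [0.5468 0.1635 0.1302] depth 0.0618 key 22.3 F [-9.5882 -1.9748 19.5743] M [-0.3351  1.8511 -0.0701] 0.020588991528151513
t 14.9 [0.5468 0.1635 0.1302] depth 0.0618 key 22.3 F [-10.1451  -2.322   19.8886] M [-0.2924  1.7588 -0.0697] 0.02100449268534524
```

```bash
python3 - <<'E'
from h import *
H2=H+[-.0003,-.0003]
p,q=pose(22.3,.066,H2);print(move_linear(p,speed=.01,ori=q));st()
p,q=pose(22.3,.068,H2+[-.0003,0]);print(move_linear(p,speed=.01,ori=q));st()
pause(.2);st()
im=grab_frame("wrist");cv2.imwrite("pics/c11.png",cv2.resize(im[135:235,265:365],(600,600),interpolation=cv2.INTER_CUBIC))
im=grab_frame("scene");cv2.imwrite("pics/s11.png",cv2.resize(im[140:230,310:390],(534,600),interpolation=cv2.INTER_CUBIC))
E
```

```text
False
t 15.1833 [0.5467 0.1634 0.1303] depth 0.0617 key 22.3 F [-3.0643 -0.6544 17.0061] M [-0.1341  1.2181 -0.0022] 0.02096021462881872
False
t 15.5333 [0.5467 0.1635 0.1302] depth 0.0618 key 22.31 F [-7.9352 -1.9218 24.2656] M [-0.3738  1.9349 -0.01  ] 0.020784251176155972
t 15.7333 [0.5468 0.1635 0.1302] depth 0.0618 key 22.3 F [-8.5885 -1.6629 23.6382] M [-0.2799  1.8626 -0.0102] 0.020974693271193754
```

View pics/c11.png

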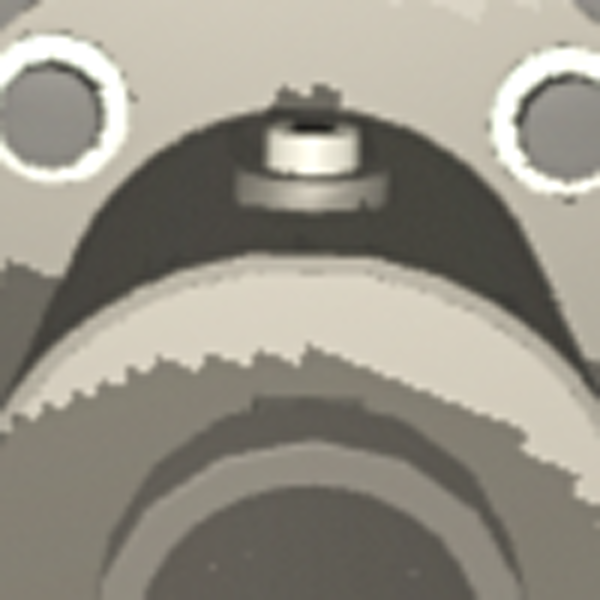

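View pics/s11.png

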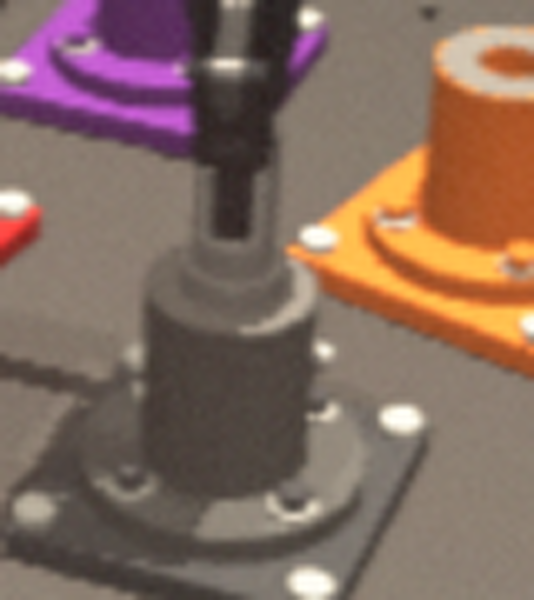

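```bash
python3 - <<'E'
from h import *
H2=H+[-.0020,-.0006]
p,q=pose(22.3,.068,H2);print(move_linear(p,speed=.01,ori=q));st()
pause(.6);o=st();print(q2R(o["tcp_rot"])[:,0])
im=grab_frame("top");cv2.imwrite("pics/t12.png",im)
E
```

```text
False
t 16.125 [0.5466 0.1635 0.1302] depth 0.0618 key 22.3 F [-2.5328 -0.6033 20.5421] M [-0.1879  1.1153  0.0468] 0.02114163005085267
t 16.725 [0.5467 0.1635 0.1303] depth 0.0617 key 22.3 F [-2.4103 -0.2758 21.0977] M [-0.1814  1.0815 -0.0154] 0.02085953906700691
[ 0.009   0.0015 -1.    ]
```

View pics/t12.png

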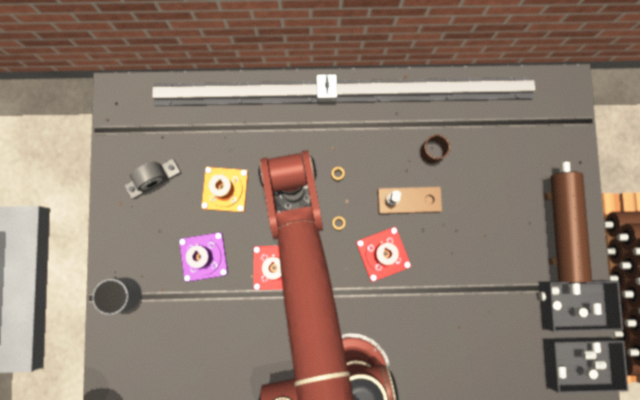

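```bash
python3 - <<'E'
from h import *
H2=H+[-.0018,-.0006]
p,q=pose(22.3,.070,H2);T=Ro.from_euler('y',0.010).as_matrix()@q2R(q)
print(T[:,0])
move_linear(p,speed=.01,ori=R2q(T));pause(.3);o=st();print(q2R(o["tcp_rot"])[:,0])
E
```

```text
[-0.01  0.   -1.  ]
t 17.425 [0.5469 0.1634 0.1302] depth 0.0618 key 22.32 F [-9.4003 -0.5377 29.8927] M [-0.4324  1.5552 -0.0372] 0.021190568409085075
[-0.0009  0.0011 -1.    ]
```

```bash
python3 - <<'E'
from h import *
H2=H+[-.0030,-.0006]
p,q=pose(22.3,.070,H2);T=Ro.from_euler('y',0.012).as_matrix()@q2R(q)
move_linear(p,speed=.01,ori=R2q(T));pause(.5);o=st();print(q2R(o["tcp_rot"])[:,0])
pause(1);o=st()
im=grab_frame("wrist");cv2.imwrite("pics/c13.png",cv2.resize(im[135:235,265:365],(600,600),interpolation=cv2.INTER_CUBIC))
E
```

```text
t 18.1917 [0.5468 0.1634 0.1302] depth 0.0618 key 22.32 F [-4.8402 -1.4736 26.709 ] M [-0.4328  0.9094 -0.0336] 0.02054070314336786
[ 0.0002  0.0013 -1.    ]
t 19.1917 [0.5468 0.1634 0.1302] depth 0.0618 key 22.31 F [-6.2574 -1.1936 26.9124] M [-0.4324  0.9209  0.0203] 0.020659760006335792
```

View pics/c13.png

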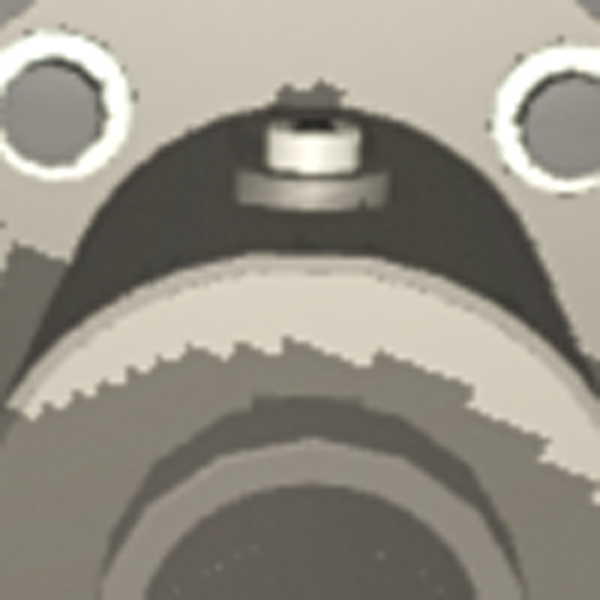

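The arm is steady, upright and pressing against a hard stop, so I'm handing in.

```bash
python3 - <<'E'
from h import *
hand_in()
E
```

```text
the job is handed in; nothing more can be done
```

The keyed shaft is in the grey hub with its collar on the hub face, still gripped at 115 N and pressed down. The job was handed in at about 19 s on the robot's clock.

**What I did:** I took the shaft at the −y end of the stand; a close wrist crop showed the key on it and none on the other shaft. I entered the nose with the key at about 12°, about 19 mm deep. I then turned it to about 22°, steering by the keyway in the wrist picture. The key dropped into the slot with no added force, and I pressed down against the spring.

**Last checks:**
- **Depth:** the nose stopped 61.8 mm deep against a nominal 62 mm. It stayed there as I pressed harder, so this is a hard stop.
- **Push:** the wrist read about 27 N upward, more than twice the 12.6 N of the spring, and held steady over 1 s.
- **Grip:** in the wrist crops the collar did not move between the jaws, so I saw no slip.
- **Tilt:** the first press left the tool leaning 0.5°. I corrected that to about 0.1°.
- **Side force:** about 6 N sideways was left at hand-in; I did not get it to zero.
- **Other parts:** a top view after the collar was home, before the last tilt correction, shows the plain shaft, tube stub and both sleeves standing where they were.

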